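# Close the rover's battery canister with its quick-thread screw cap

### The job

Close the rover's battery canister: slide the orange screw cap out from under the lips of its steel holder, set it square on the black threaded neck, back it off (counter-clockwise) until you feel the thread starts drop in, then screw it clockwise until it is fully home, and let go of it. Leave the screwdriver, servo and battery pack where they lie.

Things in the scene. Friction and masses are not known exactly. Their poses are not given: they have to be found in the camera images.
- cap: Loose orange screw cap, 54 mm tall, 90 g, upright; origin at the centre of its underside, z up its axis. Ribbed skirt 62 mm across, 24 mm tall, with a flat shoulder on top; hollow, open below: 54.4 mm across and 19 mm deep inside. In the skirt three lugs 120 deg apart, one on the cap's +x, 5.6 mm wide, 3.5 mm thick, reaching in to 21.3 mm from the axis, undersides 0.5 mm above the skirt's edge.
- knob (a point): Centre of the cap's grip: a round ribbed knob 38 mm across, from 24 to 54 mm above the cap's origin, black disc on top. This point is 39 mm above the cap's origin. It can be gripped at any yaw.
- canister: Fixed head of the battery canister on the rover's deck; origin at the centre of its underside, z up. Aluminium, 80 mm across at the foot, flat shoulder 68 mm across at 24 mm; on it the black neck, 40.6 mm across, tapering to 34 mm between 40 mm and its rim at 44 mm, with greased thread ridges out to 25.2 mm from the axis. Its yaw does NOT tell where the thread starts lie: it varies; feel for it.
- start (a point): Point on the canister's axis, 38 mm above its origin: top level of the three thread starts. Counter-clockwise from above, each third of a turn has a vertical stop rib (6 deg wide, 24 to 38 mm high), a ridge 90 deg long and 3 mm thick whose top rises from 33.1 to 38 mm at its start, then an open gap of 24 deg. The skirt clears the ridges by 2 mm all round; the lugs clear the neck by 1 mm.
- click (a point): Point on the canister's axis, 29 mm above its origin: where the cap's origin is once the lugs have dropped into the gaps. Set down at random, the cap rides at 32.6 to 37.5 mm, lugs on the ridges; turned clockwise it then stops against the ribs. Turned counter-clockwise it climbs, then drops up to 8.5 mm to here (at once in rare starts); more back turn is blocked by a rib.
- home (a point): Point on the canister's axis, 25.5 mm above its origin: where the cap's origin is when fully home. From the click, turning clockwise leads the lugs under the ridges; the cap sinks 3.5 mm in about 95 deg, till the lugs meet the ribs. If lugs first sat on ribs (37.5 mm), backing first drops them 4.9 mm to the ridges' low ends (32.6 mm): not yet the start, keep backing.
- holder: Fixed steel cap holder on the deck; origin at the centre of its underside, within 1 mm below the cap's axis at the start, z up; open towards its own -x. Floor plate 4 mm thick (the cap stands on it), x -47 to +37 mm. Side and back walls 33 mm high; the cap has about 2.5 mm play to each side.
- lips (a point): Point on the holder's centre line, 33 mm above and 12 mm to -x of its origin: level of the lips' top, at their open end. The two lips, 3.5 mm thick, reach from the side walls over the cap's shoulder to 22 mm off the centre line, from here to the back wall, with 1.5 mm above the shoulder: the cap must be slid 45 mm or more along the holder's -x before it can be lifted.
- rover: Fixed six-wheeled rover, 460 mm long along its y, 250 mm wide along x; origin on the bench under the middle of its deck, deck top 100 mm up. Canister and holder stand on the deck about 180 mm apart, either one on the left. At the +y end (y > 190 mm) a camera head 75 mm above the deck, 130 mm wide; at the -y end (y < -190 mm) a circuit board 25 mm high.
- screwdriver: Loose blue-handled screwdriver 170 mm long lying on the bench along the rover's -x side; origin under its middle. Bystander.
- servo: Loose black servo motor, 54 x 20 x 43 mm, standing on the rover's deck towards its +x edge, between canister and holder; origin at the centre of its underside. Bystander.
- pack: Loose blue battery pack, 75 x 40 x 21 mm, lying on the deck near its -x edge, between canister and holder; origin at the centre of its underside. Bystander.
There are look-alikes about, which are no part of the job. There is more than one size of the cap; the job needs the largest.

How it is judged:
On the way, in this order (a step that is already met when the one before it is completed fails the run):
1. the cap has been slid out of the holder and lifted clear of it (z of cap in the frame of holder above 0.035 m), for 0.1 s.
2. the cap sits on the neck with its lugs dropped past the thread starts (horizontal distance between cap and canister below 0.003 m and z of cap in the frame of canister below 0.0305 m and angle between cap's own z axis and vertical below 0.1 rad), for 0.2 s.
At the end, for the whole second after the job is handed in: The cap is screwed fully home on the canister's neck: its origin less than 26.5 mm above the canister's (home is 25.5 mm; merely dropped in at the thread start it is 29 mm), within 3 mm of its axis, tilted less than 0.06 rad, at rest and released (horizontal distance between cap and canister below 0.003 m and z of cap in the frame of canister below 0.0265 m and angle between cap's own z axis and vertical below 0.06 rad and linear speed of cap below 0.01 m/s); the robot touches nothing.
It fails at once if a bystander (screwdriver, servo or battery pack) is moved more than 20 mm (distance of any of screwdriver, servo, pack from where it was at the start of the episode above 0.02 m).
It also fails if it takes over 61 s, if anything falls off the work surface, if the arm or the gripper's body presses on something with over 40 N, if the wrist force passes 120 N, or if a joint passes its speed limit or range.

### The arm

A 7-joint arm with a two-finger parallel gripper is mounted at the origin on the work surface. World frame = base frame: x ahead of the robot, y to its left, z up, the work surface at z = 0. Lengths are in m, angles in rad, forces in N, time in s.
With the tool pointing down it reaches from about 0.35 to 0.9 m from the base axis. Payload 8.1 kg.
Tool frame: the origin (TCP) lies midway between the tips of the shut fingers; the grasp point (between the pads) lies 19 mm behind it; z points along the fingers, y is the direction in which the jaws open and shut (so a half turn about z gives the same grasp; the last joint's range is limited). The gripper opens to 92 mm and grips with 3 to 60 N. Pads are 19 mm wide; open, the fingers measure 130 mm over their backs; the gripper's body (75 mm by 190 mm) begins 47 mm behind the grasp point.
Start: joints at [1.044, 0.434, 0.025, 1.573, -0.012, 1.134, -0.075], TCP at [0.257, -0.57, 0.227] pointing down, gripper open.
Joint ranges: [-2.62, 2.62], [-0.44, 2.09], [-1.27, 1.32], [0.08, 2.57], [-1.32, 4.46], [0.12, 2], [-2.74, 2.74]. Speed limits (rad/s): [2.22, 2.22, 3.01, 3.01, 3.14, 3.14, 3.14].

### API

Orientations are given as a rotation vector (axis times angle).
In Python, from cell import monitor, get_image, get_calibration, workorder, look_for, masks_of gives the robot as it stands.
- The arm moves only by the shell command python3 -m crank 'ROWS' [FORCE]. ROWS is JSON, a list of rows, each a list of 3 entries, a list of its own where there are three numbers: the shift along the tool's x, y, z in cm, then the turn about the tool's z in degrees, then the closure in counts, from 0 (fully open) to 255 (shut). A call has 1 to 5 rows; each row shifts and turns the commanded pose from where the row before left it, along the tool's axes as they then stand; what a row does not reach is not made up. A row lasts 1/10 s, in which the tool goes at most 50 mm and 8.59 degrees, less where a joint would pass 70% of its speed; a pose out of reach is approached as far as the arm can. A call with a gripper value outside its range is refused whole. The fingers move at their own pace and stop on an object; FORCE is the grip in N (left out, the last holds). Time passes only in rows, so rows that do not move let the fingers close. It gives the time, the measured TCP pose, the force and the opening at its end, in the units of the state.
- monitor.observe(): the state, without advancing time (a new reading comes with each control period).
- get_image(name): name is "scene" or "side" or "wrist"; returns (picture, depth): 480x640x3 uint8, red, green, blue; 480x640 float32, m along the optical axis (not along the pixel's ray), 0 where there is no reading.
- get_calibration(name): a dict with "fx", "fy", "cx", "cy" (pixels), "R" (3x3) and "t" (3): a world point X has camera coordinates R X + t. Camera axes: x right, y down, z forward; pixel columns grow to the right and rows downward; lengths in m; the calibration is good to about 2 mm. A picture is of the moment at which its call begins: read the wrist's pose just before it. get_calibration takes no time and is no camera call; for the wrist camera it gives the pose at the moment of the call.
- workorder.sign_off(): hands the job in, once; it reports no verdict.
Trained networks look in the newest picture that a camera, given by its name, has taken for a name from the list of things; names that differ only in an ending like _2 or _b are one class to them, and where a whole thing is asked for, a point or a joint stands for the part that bears it (a point fixed in the world has none). Each returns a list of dicts, best first, with "score" (0 to 1); they miss things now and then, are a little off and sometimes report something else, mostly with a low value. They report only what shows in the picture. A call takes as long as a camera call. They do not tell look-alikes from the thing itself.
- look_for(label, camera): "location" ([x, y, z] in m, in world coordinates, good to about 4 mm: the middle of the surface that is visible of it).
- masks_of(label, camera): "region" (480x640 bool, what is visible of it).
The state is a dict: "clock": time; "joints": joint angles; "dq": joint speeds; "joint_efforts": joint torques, N m; "position": TCP position; "ee_rot": TCP orientation; "force": force on the tool from outside, world axes, zero at the start; "ft_torque": the same for the moment, N m; "width": opening from 0.0 (shut) to 1.0 (fully open).
Only numpy, scipy, OpenCV 4.12 (cv2) and the standard library are available. Lean on these libraries where they do the work, as an engineer would, in place of code of your own. Each camera call takes 0.05 s, during which the arm holds its last target.

## Working session

There is one attempt and no reset: what is moved stays moved. The work goes in short steps, Python scripts to look and compute and a shell command to move; the robot and the scene stay as the last step left them, time stands still between calls to the robot, and variables do not carry over. Pictures are saved under pics/ and viewed, and the job is handed in when it is done.

```bash
mkdir -p pics; ls; cat > h.py <<'E'
import numpy as np, cv2
from cell import monitor, get_image, get_calibration, workorder, look_for, masks_of
def snap(n,f):
    im,d=get_image(n); cv2.imwrite('pics/'+f,im[:,:,::-1]); return im,d
def cloud(d,c):
    v,u=np.mgrid[0:480,0:640]
    P=np.stack([(u-c['cx'])/c['fx']*d,(v-c['cy'])/c['fy']*d,d],-1)
    return (P-np.array(c['t']))@np.array(c['R'])
E
python3 - <<'E'
from h import *
s=monitor.observe(); print(s)
for n in('scene','side'):
    im,d=snap(n,n+'1.png'); np.save(n+'_d.npy',d); np.save(n+'_i.npy',im)
    for l in('cap','canister','holder','rover','servo','pack'):
        print(n,l,[(round(x['score'],2),np.round(x['location'],3)) for x in look_for(l,n)][:4])
E
```

```text
pics
{'clock': 0.0, 'joints': array([ 1.04439707,  0.43524727,  0.02497096,  1.57411277, -0.01157466,
        1.13398658, -0.07509635]), 'dq': array([-0.0010723 ,  0.00054021, -0.00183571,  0.00130666,  0.00036203,
       -0.00011841, -0.00071281]), 'joint_efforts': array([-1.28636479e-03, -6.67845798e+01,  9.84504707e-01, -3.14456534e+01,
       -6.05496881e-02,  4.29500733e-02,  1.50010801e-04]), 'position': array([ 0.25674408, -0.56926312,  0.2259238 ]), 'ee_rot': array([-3.06984752e+00, -6.60327441e-01,  7.86901375e-04]), 'force': array([-0.26676803, -0.02051972, -0.82261244]), 'ft_torque': array([-0.04107301,  0.00609299, -0.04518575]), 'width': 1.0025929517439347}
scene cap [(0.71, array([ 0.532, -0.038,  0.144])), (0.59, array([ 0.349, -0.103,  0.017])), (0.59, array([ 0.554, -0.25 ,  0.016]))]
scene canister [(0.67, array([0.59 , 0.125, 0.124]))]
scene holder [(0.94, array([ 0.549, -0.046,  0.125])), (0.29, array([0.503, 0.073, 0.121]))]
scene rover [(0.69, array([0.627, 0.021, 0.098]))]
scene servo [(0.67, array([0.652, 0.045, 0.128]))]
scene pack [(0.9, array([0.504, 0.074, 0.12 ])), (0.43, array([0.588, 0.128, 0.122]))]
side cap [(0.86, array([ 0.516, -0.019,  0.138])), (0.73, array([ 0.344, -0.078,  0.016]))]
side canister [(0.56, array([0.568, 0.159, 0.124]))]
side holder [(0.83, array([0.52 , 0.001, 0.11 ]))]
side rover [(0.68, array([0.568, 0.171, 0.098]))]
side servo [(0.91, array([0.639, 0.052, 0.131]))]
side pack [(0.85, array([0.495, 0.089, 0.118]))]
```

View pics/scene1.png

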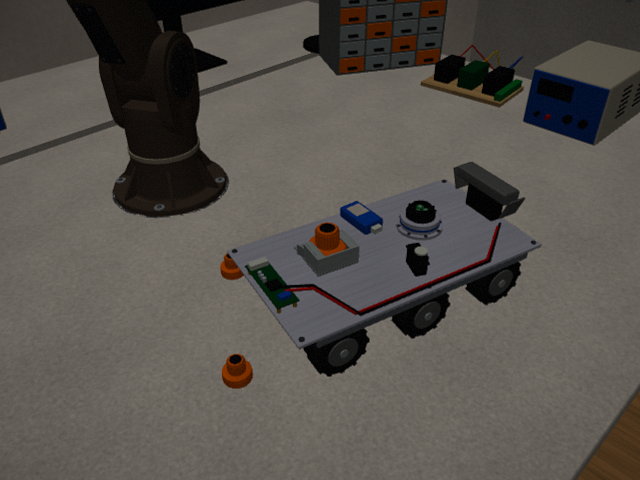

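View pics/side1.png

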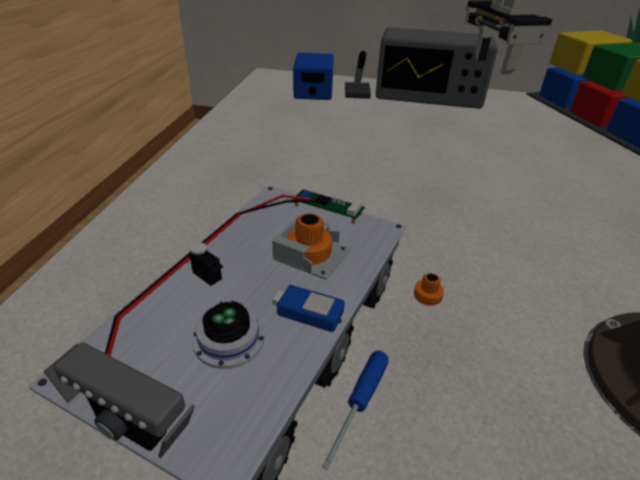

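The scene view shows the cap in its holder at pixel (328,240), the canister at (420,215), the servo at (418,260) and the pack at (362,217). The two small look-alike caps are on the bench at (232,265) and (237,370). The side view agrees: cap at (311,230), canister at (228,330). I'll build a fused height map next.

```bash
cat > top.py <<'E'
from h import *
H=np.zeros((600,800,3),np.uint8)
x0,y0,S=0.40,-0.25,1400. # image: col=y , row = x (up = +x)
out=[]
for n in('scene','side'):
    im=np.load(n+'_i.npy');d=np.load(n+'_d.npy');P=cloud(d,get_calibration(n))
    m=(d>0)&(P[...,2]>0.085)&(P[...,2]<0.25)&(P[...,0]>.35)&(P[...,0]<.85)&(abs(P[...,1])<.4)
    p=P[m];c=im[m]
    np.savez(n+'_pc.npz',p=p,c=c)
    o=np.argsort(p[:,2]);p=p[o];c=c[o]
    img=np.zeros((600,800,3),np.uint8)
    for q,k in zip(p,c):
        r=int(600-(q[0]-0.38)*1400);l=int(400-(q[1]-0.04)*1400)
        if 0<=r<600 and 0<=l<800: cv2.circle(img,(l,r),1,tuple(int(min(255,1.5*v)) for v in k[::-1]),-1)
    cv2.imwrite(f'pics/top_{n}.png',img)
    def fit(sel,name):
        q=p[sel]; print(n,name,len(q),q.mean(0).round(4) if len(q) else '', (q.max(0)-q.min(0)).round(3) if len(q) else '')
    orange=(c[:,0]>1.8*c[:,2])&(c[:,0]>90)
    near=np.hypot(p[:,0]-.53,p[:,1]+.03)<.07
    fit((near)&(p[:,2]>.152),'captop')
    fit(near&(p[:,2]>.152)&(c.max(1)<60),'disc')
    nc=np.hypot(p[:,0]-.585,p[:,1]-.14)<.06
    print(np.percentile(p[nc][:,2],[50,90,99,100]))
    fit(nc&(p[:,2]>.135),'necktop')
    deck=(abs(p[:,2]-.1)<.006); print('deckz',np.median(p[deck][:,2]))
    print('deck rect',cv2.minAreaRect((p[deck][:,:2]*1000).astype(np.float32)))
E
python3 top.py
```

```text
scene captop 306 [ 0.5276 -0.0318  0.1572] [0.036 0.039 0.01 ]
scene disc 111 [ 0.5234 -0.0279  0.1585] [0.025 0.024 0.005]
[0.10641701 0.13740665 0.14408276 0.14593971]
scene necktop 369 [0.5795 0.1423 0.1392] [0.05  0.048 0.011]
deckz 0.10014197302456272
deck rect ((573.7399291992188, 58.97920227050781), (462.7727355957031, 252.98049926757812), 75.14630889892578)
side captop 434 [ 0.5215 -0.0248  0.1581] [0.038 0.036 0.01 ]
side disc 128 [ 0.5221 -0.0292  0.1599] [0.022 0.022 0.004]
[0.10662616 0.13810355 0.14492727 0.14654056]
side necktop 1249 [0.5738 0.146  0.1394] [0.051 0.052 0.012]
deckz 0.101208881647356
deck rect ((571.43505859375, 56.69517517089844), (461.6557922363281, 251.1554718017578), 75.2909927368164)
```

View pics/top_scene.png

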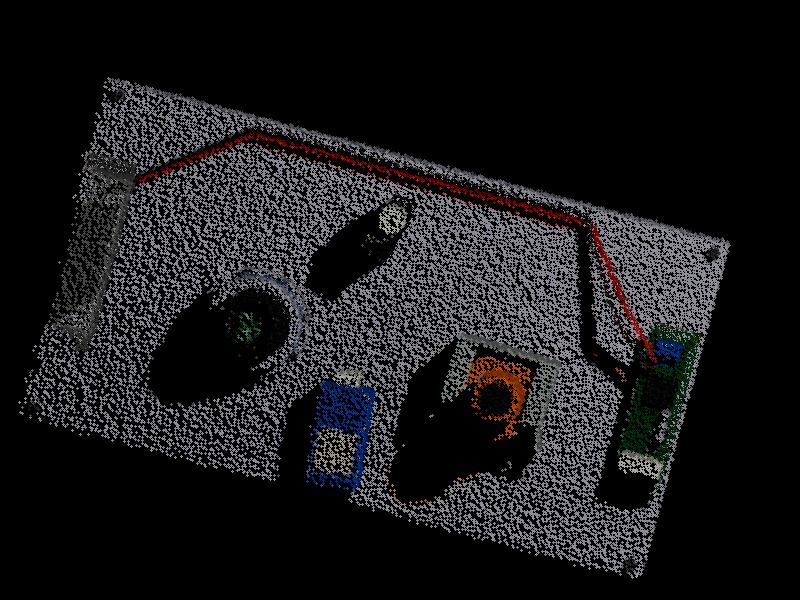

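View pics/top_side.png

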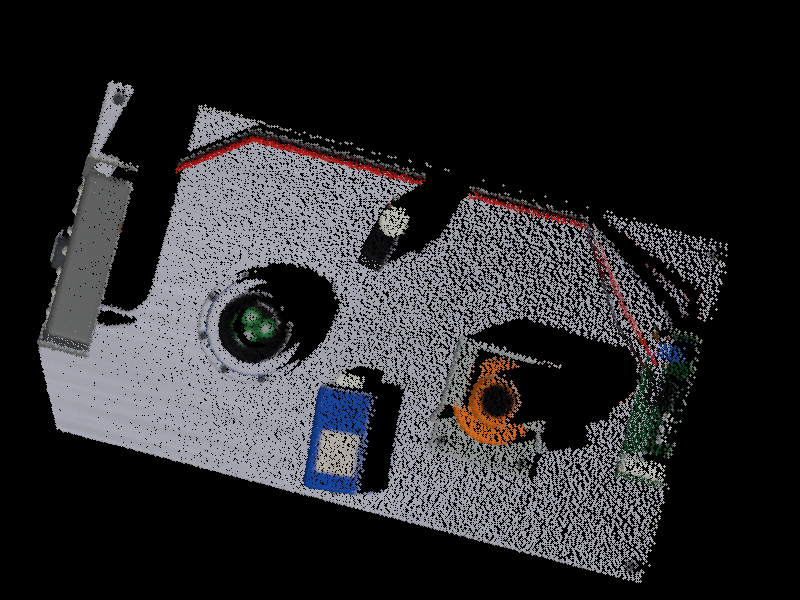

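```bash
cat > w.py <<'E'
from h import *
import sys
from scipy.spatial.transform import Rotation as Ro
s=monitor.observe();R=Ro.from_rotvec(s['ee_rot']).as_matrix()
def rep():
    print('t',round(s['clock'],2),'p',s['position'].round(4),'F',s['force'].round(1),'tq',s['ft_torque'].round(2),'w',round(float(s['width'])*92,1),'j',s['joints'].round(2))
    print('yaw of tool y deg',round(np.degrees(np.arctan2(R[1,1],R[0,1])),2),'zaxis',R[:,2].round(4))
def to(t,yaw=None):
    t=np.array(t);print('tool delta cm',((R.T@(t-s['position']))*100).round(2))
    if yaw is not None:
        print('turn', round((np.degrees(np.arctan2(R[1,1],R[0,1]))-yaw+180)%360-180,2))
if __name__=='__main__':
    rep()
    if len(sys.argv)>3: to([float(a) for a in sys.argv[1:4]],float(sys.argv[4]) if len(sys.argv)>4 else None)
E
python3 -m crank '[[[3.5,-2.9,-0.9],0,0],[[3.5,-2.9,-0.9],0,0],[[3.5,-2.9,-0.9],0,0],[[3.5,-2.9,-0.9],0,0],[[3.5,-2.9,-0.9],0,0]]' 20
python3 w.py 0.50 -0.04 0.33 -14.8
python3 - <<'E'
from h import *
c=get_calibration('wrist');s=monitor.observe()
print(c); print('cam pos',-np.array(c['R']).T@c['t'],s['position'])
P={}
for n in('scene','side'):
    z=np.load(n+'_pc.npz');p=z['p'];c=z['c']
    # back wall top: 
    m=(abs(p[:,2]-.133)<.003)&(np.hypot(p[:,0]-.53,p[:,1]+.03)<.075)&(c.max(1).astype(int)-c.min(1)<25)
    q=p[m];print(n,len(q)); 
    if len(q)>5:
        e=np.array([.256,.967]);f=np.array([.967,-.256]);r=q[:,:2]-[.523,-.0285]
        u=np.c_[r@f,r@e]*1000; print(np.percentile(u,[2,25,50,75,98],axis=0).round(1))
        b=u[u[:,0]>28]; print('back',len(b),b.mean(0),np.degrees(np.polyfit(b[:,1],b[:,0],1)[0]) if len(b)>5 else '')
E
```

```text
clock: 1.2
position: [0.3574, -0.3639, 0.2723]
ee_rot: [3.071, 0.66, 0.0]
force: [1.4, -1.3, 0.7]
width: 1.0
t 1.2 p [ 0.3574 -0.3639  0.2723] F [ 1.4 -1.3  0.7] tq [-0.01 -0.05 -0.06] w 92.0 j [ 0.75  0.21 -0.07  1.78  0.02  1.15 -0.47]
yaw of tool y deg -65.73 zaxis [ 4.e-04 -5.e-04 -1.e+00]
tool delta cm [ 26.31 -23.67  -5.78]
turn -50.93
{'fx': 336.4598294992875, 'fy': 336.4598294992875, 'cx': 319.37390733543526, 'cy': 241.43603469436985, 'R': array([[ 0.4113572 , -0.91147342,  0.00121133],
       [-0.86804276, -0.39135046,  0.30552671],
       [-0.27800542, -0.1267321 , -0.95218273]]), 't': array([-0.47940774,  0.11580628,  0.48869085])}
cam pos [ 0.43359134 -0.32971375  0.4305218 ] [ 0.35744567 -0.3639367   0.27228427]
scene 471
[[ -9.1 -36.7]
 [  6.  -29.3]
 [ 21.6  -6.5]
 [ 35.1  28.2]
 [ 39.   37.2]]
back 185 [35.36796679 -0.23375923] 1.0100588389977605
side 444
[[-12.8 -34.7]
 [ -1.   13.8]
 [ 16.7  27.4]
 [ 32.8  34.1]
 [ 36.6  37. ]]
back 152 [33.44424727  9.58087427] -1.1654543569633775
```

```bash
python3 -m crank '[[[3,-2.7,-0.6],-8.5,0],[[3.5,-2.1,-0.6],-8.5,0],[[3.8,-1.6,-0.6],-8.5,0],[[4,-1.0,-0.6],-8.5,0],[[4,-0.5,-0.6],-8.5,0]]'
python3 w.py 0.50 -0.04 0.33 -14.8
```

```text
clock: 1.7
position: [0.4448, -0.1797, 0.3023]
ee_rot: [2.617, 1.736, 0.001]
force: [0.9, -0.6, 0.5]
width: 0.997
t 1.7 p [ 0.4448 -0.1797  0.3023] F [ 0.9 -0.6  0.5] tq [-0.02 -0.16 -0.02] w 91.7 j [ 0.54  0.16 -0.31  1.78  0.05  1.21 -0.18]
yaw of tool y deg -22.87 zaxis [ 8.e-04 -4.e-04 -1.e+00]
tool delta cm [15.01 -0.34 -2.77]
turn -8.07
```

```bash
python3 -m crank '[[[3.5,0,-0.6],-8,0],[[3.5,0.5,-0.6],0,0],[[3.5,0.5,-0.6],0,0],[[3,0.5,-0.6],0,0],[[0,0,0],0,0]]'
python3 - <<'E'
from w import *
rep()
c=get_calibration('wrist')
im,d=snap('wrist','w1.png'); np.savez('w1.npz',im=im,d=d,R=c['R'],t=c['t'])
E
```

```text
clock: 2.2
position: [0.5003, -0.0518, 0.3267]
ee_rot: [-2.49, -1.916, -0.005]
force: [0.7, 0.5, -0.7]
width: 1.0
t 2.2 p [ 0.5003 -0.0518  0.3267] F [ 0.7  0.5 -0.7] tq [-0.04 -0.13  0.03] w 92.0 j [ 0.35  0.2  -0.42  1.68  0.08  1.28 -0.34]
yaw of tool y deg -14.85 zaxis [ 0.0024  0.002  -1.    ]
```

View pics/w1.png

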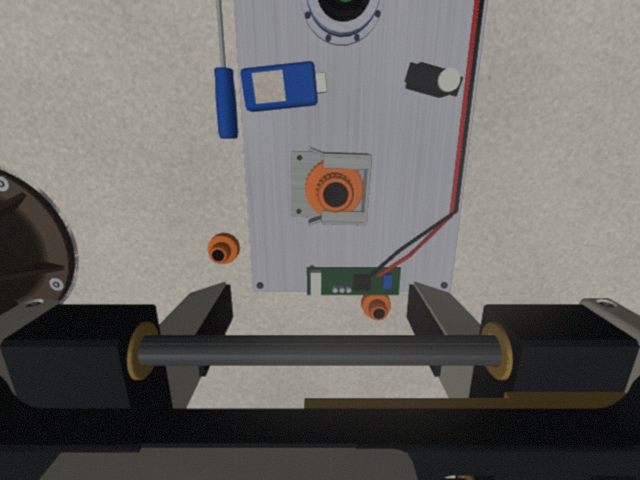

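The wrist view shows the cap disc at (336,194). The holder's opening faces image left, which is rover -x. The canister is cut off at the top near (343,5).

```bash
python3 - <<'E'
from h import *
z=np.load('w1.npz');im=z['im'].astype(int);d=z['d'];c=get_calibration('wrist');c['R']=z['R'];c['t']=z['t']
P=cloud(d,c)
v,u=np.mgrid[0:480,0:640]
near=(np.hypot(u-336,v-192)<60)
print('deck',np.median(P[...,2][100:140,340:400]))
m=near&(P[...,2]>.152)&(d>0)
q=P[m];print('knob top',len(q),q.mean(0),q.min(0),q.max(0), cv2.minEnclosingCircle((q[:,:2]*1000).astype(np.float32)))
m=near&(P[...,2]>.150)&(im.max(2)<70);q=P[m];print('disc',len(q),q.mean(0),cv2.minEnclosingCircle((q[:,:2]*1000).astype(np.float32)))
m=near&(im[...,0]>90)&(im[...,0]>1.7*im[...,2])&(abs(P[...,2]-.128)<.004);q=P[m];print('shoulder',len(q),cv2.minEnclosingCircle((q[:,:2]*1000).astype(np.float32)))
m=near&(abs(P[...,2]-.133)<.0025)&((im.max(2)-im.min(2))<25);q=P[m]
cap=np.array([.523,-.0285]);f=np.array([.967,-.256]);e=np.array([.256,.967])
r=(q[:,:2]-cap)*1000;a=r@f;b=r@e;print(len(q),'rect',cv2.minAreaRect((q[:,:2]*1000).astype(np.float32)))
np.set_printoptions(suppress=True)
L=(b>20);Rr=(b<-20);B=a>29
for n,k in(('L',L),('R',Rr),('B',B)):print(n,k.sum(),a[k].min().round(1),a[k].max().round(1),b[k].min().round(1),b[k].max().round(1))
print('back slope deg',np.degrees(np.polyfit(b[B],a[B],1)[0]))
for k in (L,Rr): 
    kk=k&(abs(b)>31); print('side slope',kk.sum(),np.degrees(np.polyfit(a[kk],b[kk],1)[0]),b[kk].mean())
E
```

```text
deck 0.1002504401609747
knob top 1140 [ 0.52298932 -0.02900668  0.15792302] [ 0.50381921 -0.04909659  0.15204589] [ 0.54176913 -0.01077267  0.16103502] ((523.0137329101562, -30.009389877319336), 19.38536834716797)
disc 449 [ 0.52291343 -0.0295558   0.16033426] ((521.6767578125, -6.761294364929199), 35.048316955566406)
shoulder 1031 ((522.9725952148438, -29.81157875061035), 30.80823516845703)
1431 rect ((534.8912353515625, -33.072635650634766), (74.5048599243164, 48.560211181640625), 73.35188293457031)
L 695 -10.5 37.8 20.3 36.4
R 594 -12.3 36.0 -38.4 -20.2
B 366 29.0 37.8 -38.0 35.3
back slope deg 0.6482755695534197
side slope 245 -0.9442199988332953 33.49753379897414
side slope 294 -0.8953761271411169 -34.37292212494616
```

```bash
python3 w.py 0.5229 -0.0297 0.165 -15.7
```

```text
t 2.25 p [ 0.4994 -0.0544  0.3261] F [-0.1 -1.  -1. ] tq [-0.05 -0.15 -0.03] w 92.0 j [ 0.35  0.2  -0.41  1.68  0.08  1.28 -0.34]
yaw of tool y deg -14.99 zaxis [ 1.e-03  6.e-04 -1.e+00]
tool delta cm [ 2.98  1.62 16.12]
turn 0.71
```

```bash
python3 -m crank '[[[1,0.5,4],0.7,0],[[1,0.5,4],0,0],[[1,0.6,4],0,0],[[0,0,4],0,0],[[0,0,0],0,0]]' 40
python3 w.py 0.5229 -0.0297 0.137 -15.7
```

```text
clock: 2.75
position: [0.5184, -0.0336, 0.1611]
ee_rot: [-2.504, -1.888, 0.012]
force: [-0.3, 0.3, 0.3]
width: 0.996
t 2.75 p [ 0.5184 -0.0336  0.1611] F [-0.3  0.3  0.3] tq [-0.05 -0.04  0.01] w 91.6 j [ 0.27  0.37 -0.4   1.88  0.18  0.93 -0.49]
yaw of tool y deg -15.98 zaxis [-9.3e-03 -5.0e-04 -1.0e+00]
tool delta cm [0.5  0.34 2.41]
turn -0.28
```

```bash
python3 -m crank '[[[0.5,0.3,0.8],0,0],[[0,0,0],0,0],[[0,0,0],0,0]]' 40
python3 w.py 0.5229 -0.0297 0.137 -15.7
```

```text
clock: 3.05
position: [0.5276, -0.0282, 0.1594]
ee_rot: [2.507, 1.891, 0.003]
force: [0.0, -0.0, 0.3]
width: 1.0
t 3.05 p [ 0.5276 -0.0282  0.1594] F [ 0.  -0.   0.3] tq [ 0.   -0.08  0.03] w 92.0 j [ 0.26  0.38 -0.4   1.87  0.19  0.92 -0.51]
yaw of tool y deg -15.94 zaxis [ 2.7e-03 -2.0e-04 -1.0e+00]
tool delta cm [-0.28 -0.42  2.24]
turn -0.24
```

```bash
python3 -m crank '[[[-0.3,-0.4,1.0],0,0],[[0,0,0],0,0],[[0,0,0],0,0],[[0,0,0],0,0]]' 40
python3 w.py 0.5229 -0.0297 0.137 -15.7
```

```text
clock: 3.45
position: [0.5219, -0.0299, 0.148]
ee_rot: [2.508, 1.892, 0.0]
force: [-0.7, 0.1, 0.3]
width: 0.999
t 3.45 p [ 0.5219 -0.0299  0.148 ] F [-0.7  0.1  0.3] tq [-0.01 -0.07 -0.05] w 91.9 j [ 0.26  0.39 -0.4   1.89  0.19  0.9  -0.51]
yaw of tool y deg -15.93 zaxis [ 3.e-04 -1.e-04 -1.e+00]
tool delta cm [0.05 0.09 1.1 ]
turn -0.23
```

```bash
python3 -m crank '[[[0.05,0.1,0.6],0,60],[[0,0,0.5],0,90],[[0,0,0],0,110],[[0,0,0],0,130],[[0,0,0],0,140]]' 40
python3 w.py 0.5229 -0.0297 0.137 -15.7
```

```text
clock: 3.95
position: [0.523, -0.0296, 0.1368]
ee_rot: [2.508, 1.892, 0.0]
force: [0.3, 0.1, -1.0]
width: 0.614
t 3.95 p [ 0.523  -0.0296  0.1368] F [ 0.3  0.1 -1. ] tq [-0.04 -0.07  0.  ] w 56.5 j [ 0.26  0.4  -0.4   1.9   0.2   0.87 -0.52]
yaw of tool y deg -15.92 zaxis [ 0.  0. -1.]
tool delta cm [-0.01 -0.01 -0.02]
turn -0.22
```

```bash
python3 -m crank '[[[0,0,0],0,200],[[0,0,0],0,255],[[0,0,0],0,255],[[0,0,0],0,255],[[0,0,0],0,255]]' 40
python3 w.py 0.4748 -0.0161 0.137 -15.7
```

```text
clock: 4.45
position: [0.523, -0.0296, 0.1368]
ee_rot: [2.508, 1.892, 0.0]
force: [-0.8, 0.3, 2.1]
width: 0.406
t 4.45 p [ 0.523  -0.0296  0.1368] F [-0.8  0.3  2.1] tq [ 0.   -0.03  0.01] w 37.4 j [ 0.26  0.4  -0.4   1.9   0.2   0.87 -0.52]
yaw of tool y deg -15.92 zaxis [ 2.e-04 -1.e-04 -1.e+00]
tool delta cm [-0.02 -5.01 -0.02]
turn -0.22
```

```bash
python3 -m crank '[[[0,-0.5,-0.06],0,255],[[0,-1.2,0],0,255],[[0,-1.2,0],0,255],[[0,-1.2,0],0,255],[[0,-1.2,0],0,255]]' 40
python3 w.py 0.4738 -0.0159 0.137 -15.7
```

```text
clock: 4.95
position: [0.4705, -0.0147, 0.1373]
ee_rot: [2.507, 1.893, -0.0]
force: [-1.0, 0.3, -0.5]
width: 0.407
t 4.95 p [ 0.4705 -0.0147  0.1373] F [-1.   0.3 -0.5] tq [-0.03 -0.13 -0.04] w 37.5 j [ 0.26  0.33 -0.42  2.02  0.18  0.83 -0.54]
yaw of tool y deg -15.91 zaxis [-2.e-04 -2.e-04 -1.e+00]
tool delta cm [-0.02  0.35  0.03]
turn -0.21
```

```bash
python3 -m crank '[[[0,0,-1.5],0,255],[[0,0,-2.5],0,255],[[0,0,-2.5],0,255],[[0.5,0,-2],0,255],[[0,0,0],0,255]]' 40
python3 - <<'E'
from w import *
rep()
c=get_calibration('wrist')
im,d=snap('wrist','w2.png'); np.savez('w2.npz',im=im,d=d,R=c['R'],t=c['t'])
P=cloud(d,c)
m=(abs(P[...,0]-.58)<.06)&(abs(P[...,1]-.143)<.06)&(d>0)
q=P[m];k=im[m].astype(int)
def circ(q,n):
    x,y=q[:,0],q[:,1]
    print(n,len(q),cv2.minEnclosingCircle((q[:,:2]*1000).astype(np.float32)))
circ(q[(q[:,2]>.140)&(q[:,2]<.148)],'rim'); circ(q[(abs(q[:,2]-.124)<.0025)],'shoulder'); circ(q[(q[:,2]>.128)&(q[:,2]<.15)],'neck')
circ(q[q[:,2]>.106],'all')
for n in('scene','side'):
    z=np.load(n+'_pc.npz');p=z['p']; m=(np.hypot(p[:,0]-.575,p[:,1]-.143)<.05);p=p[m]
    circ(p[(p[:,2]>.128)&(p[:,2]<.15)],n+'neck');circ(p[(p[:,2]>.140)&(p[:,2]<.15)],n+'rim')
E
```

```text
clock: 5.45
position: [0.4743, -0.0093, 0.2249]
ee_rot: [2.505, 1.892, 0.006]
force: [0.1, 0.8, -0.5]
width: 0.404
t 5.45 p [ 0.4743 -0.0093  0.2249] F [ 0.1  0.8 -0.5] tq [ 0.02 -0.1   0.01] w 37.1 j [ 0.28  0.23 -0.44  1.9   0.11  1.03 -0.49]
yaw of tool y deg -15.88 zaxis [ 0.0049  0.     -1.    ]
rim 421 ((571.5592041015625, 130.79782104492188), 15.075509071350098)
shoulder 1927 ((562.357177734375, 105.06423950195312), 47.550209045410156)
neck 1479 ((572.25244140625, 133.56480407714844), 22.86713218688965)
all 5206 ((566.0166625976562, 107.75456237792969), 52.042179107666016)
sceneneck 491 ((578.4490966796875, 143.23846435546875), 26.14253044128418)
scenerim 132 ((578.1399536132812, 143.16285705566406), 21.145328521728516)
sideneck 1511 ((574.6143798828125, 143.27481079101562), 26.352367401123047)
siderim 402 ((573.66259765625, 143.4440460205078), 24.420656204223633)
```

View pics/w2.png

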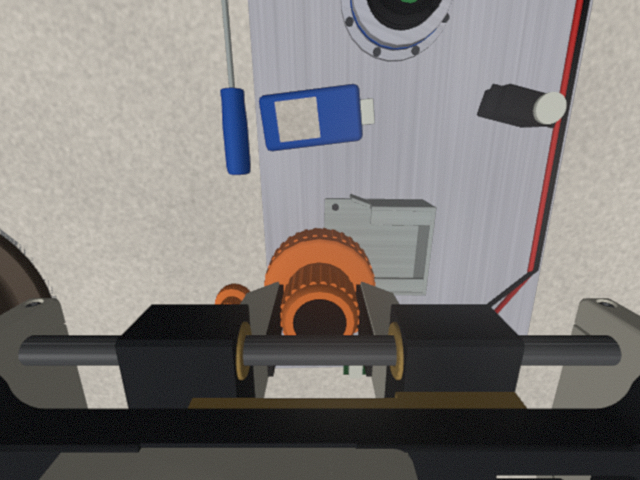

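The cap is held between the jaws at pixel (320,300) and the holder is empty. The canister is still cut off at the top, so I'll move closer to it.

```bash
python3 -m crank '[[[2.4,1.2,0],0,255],[[2.4,1.2,0],0,255],[[2.4,1.2,0],0,255],[[0,0,0],0,255],[[0,0,0],0,255]]' 40
cat > look.py <<'E'
from w import *
import sys
rep()
c=get_calibration('wrist')
n=sys.argv[1]
im,d=snap('wrist',n+'.png'); np.savez(n+'.npz',im=im,d=d,R=c['R'],t=c['t'])
P=cloud(d,c)
m=(np.hypot(P[...,0]-.575,P[...,1]-.143)<.06)&(d>0)
q=P[m]
def circ(q,n): print(n,len(q),np.round(np.r_[cv2.minEnclosingCircle((q[:,:2]*1000).astype(np.float32))[0],cv2.minEnclosingCircle((q[:,:2]*1000).astype(np.float32))[1]],1),'med z',np.median(q[:,2]).round(4))
circ(q[(q[:,2]>.141)&(q[:,2]<.15)],'rim'); circ(q[(abs(q[:,2]-.124)<.002)],'shoulder'); circ(q[(q[:,2]>.128)&(q[:,2]<.15)],'neck')
circ(q[q[:,2]>.108],'all')
E
python3 look.py w3
```

```text
clock: 6.0
position: [0.5267, 0.0491, 0.2209]
ee_rot: [-2.506, -1.893, 0.004]
force: [-0.1, -0.2, -1.1]
width: 0.402
t 6.0 p [0.5267 0.0491 0.2209] F [-0.1 -0.2 -1.1] tq [-0.08 -0.06  0.03] w 37.0 j [ 0.16  0.33 -0.45  1.78  0.16  1.07 -0.63]
yaw of tool y deg -15.86 zaxis [-2.5e-03 -4.0e-04 -1.0e+00]
rim 1045 [575.4 143.5  19.9] med z 0.1432
shoulder 2912 [575.7 143.6  33.9] med z 0.1242
neck 4796 [575.7 143.6  25.4] med z 0.137
all 7918 [575.5 143.5  39.4] med z 0.1353
```

View pics/w3.png

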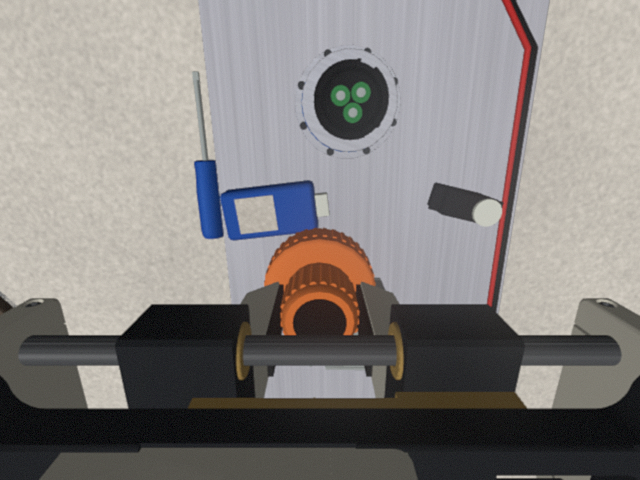

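The canister axis comes out at (0.5755, 0.1435), and all four fitted radii match the drawing. Next I'll check the cap's offset in the jaws.

```bash
python3 - <<'E'
from w import *
from scipy.optimize import least_squares
z=np.load('w3.npz');im=z['im'].astype(int);d=z['d'];c=get_calibration('wrist');c['R']=z['R'];c['t']=z['t']
P=cloud(d,c);T=s['position'];print(T)
org=(im[...,0]>70)&(im[...,0]>1.8*im[...,2])&(d>0)&(np.hypot(P[...,0]-T[0],P[...,1]-T[1])<.05)
q=P[org]; 
loc=(q-T)@R*1000  # tool frame
print(np.percentile(loc[:,2],[1,10,30,50,70,90,99]))
sh=loc[(loc[:,2]>4)&(loc[:,2]<14)]; print(len(sh),cv2.minEnclosingCircle(sh[:,:2].astype(np.float32)), np.median(sh[:,2]))
h=[];
for a in np.arange(0,360,5):
    m=(np.degrees(np.arctan2(sh[:,1],sh[:,0]))%360//5*5==a)
    if m.sum()>4: h.append(sh[m][np.argmax(np.hypot(*sh[m][:,:2].T)),:2])
h=np.array(h);f=least_squares(lambda p:np.hypot(h[:,0]-p[0],h[:,1]-p[1])-31,[0,0],loss='soft_l1');print(len(h),f.x,np.abs(f.fun).mean())
tp=loc[loc[:,2]<-18];print('top',len(tp),cv2.minEnclosingCircle(tp[:,:2].astype(np.float32)),np.median(tp[:,2]))
E
python3 w.py 0.5755 0.1435 0.19 -15.7
```

```text
[0.52651572 0.04839345 0.22112443]
[-94.449607   -92.51881665 -21.31742064 -12.11373279   8.64189348
  10.66777953  26.60267634]
3061 ((6.300057888031006, 0.3674287796020508), 29.9269962310791) 8.971362292484955
33 [0.39362547 0.3274722 ] 0.19005180619167475
top 4070 ((21.914997100830078, 7.051508903503418), 37.56477737426758) -83.59839269499821
t 6.05 p [0.5265 0.0484 0.2211] F [ 0.1 -0.7 -1.2] tq [-0.04 -0.05 -0.02] w 37.1 j [ 0.16  0.33 -0.45  1.78  0.16  1.07 -0.63]
yaw of tool y deg -15.92 zaxis [-2.3e-03 -8.0e-04 -1.0e+00]
tool delta cm [10.49  2.11  3.09]
turn -0.22
```

```bash
python3 -m crank '[[[3,0.7,0.5],0,255],[[3,0.7,0.5],0,255],[[3,0.7,0.5],0,255],[[1.4,0,0.5],0,255],[[0,0,0],0,255]]' 40
python3 -m crank '[[[0,0,0],0,255],[[0,0,0],0,255]]' 40
python3 w.py 0.5754 0.1433 0.172 -15.7
```

```text
clock: 6.55
position: [0.5754, 0.1445, 0.2011]
ee_rot: [-2.505, -1.894, 0.002]
force: [-0.2, -0.5, -1.5]
width: 0.405
clock: 6.75
position: [0.5761, 0.1413, 0.2025]
ee_rot: [2.509, 1.889, -0.001]
force: [0.6, -1.0, -0.1]
width: 0.404
t 6.75 p [0.5761 0.1413 0.2025] F [ 0.6 -1.  -0.1] tq [ 0.   -0.06 -0.05] w 37.2 j [-0.01  0.45 -0.45  1.66  0.22  1.09 -0.81]
yaw of tool y deg -16.03 zaxis [-1.0e-04 -1.3e-03 -1.0e+00]
tool delta cm [ 0.17 -0.12  3.05]
turn -0.33
```

```bash
python3 -m crank '[[[0.1,-0.1,1.2],0,255],[[0,0,1.2],0,255],[[0,0,0],0,255],[[0,0,0],0,255],[[0,0,0],0,255]]' 40
python3 w.py 0.5754 0.1433 0.170 -15.7
```

```text
clock: 7.25
position: [0.5759, 0.1446, 0.1784]
ee_rot: [2.508, 1.892, 0.0]
force: [0.2, 0.4, -0.7]
width: 0.404
t 7.25 p [0.5759 0.1446 0.1784] F [ 0.2  0.4 -0.7] tq [ 0.03 -0.03  0.02] w 37.2 j [-0.02  0.47 -0.45  1.68  0.23  1.04 -0.82]
yaw of tool y deg -15.92 zaxis [ 2.e-04  1.e-04 -1.e+00]
tool delta cm [-0.14 -0.01  0.84]
turn -0.22
```

```bash
python3 -m crank '[[[-0.13,0,0.3],0,255],[[0,0,0.3],0,255],[[0,0,0.2],0,255],[[0,0,0.1],0,255],[[0,0,0],0,255]]' 40
python3 w.py 0.5754 0.1433 0.170 -15.7
```

```text
clock: 7.75
position: [0.5753, 0.1433, 0.1692]
ee_rot: [-2.508, -1.892, 0.0]
force: [-1.1, -0.2, -1.5]
width: 0.404
t 7.75 p [0.5753 0.1433 0.1692] F [-1.1 -0.2 -1.5] tq [-0.05 -0.04  0.06] w 37.2 j [-0.02  0.48 -0.45  1.7   0.24  1.02 -0.83]
yaw of tool y deg -15.92 zaxis [-2.e-04 -1.e-04 -1.e+00]
tool delta cm [ 0.    0.01 -0.08]
turn -0.22
```

Nothing touched yet; I'll keep going down in small steps.

```bash
for i in 1; do python3 -m crank '[[[0,0,0.1],0,255],[[0,0,0.1],0,255],[[0,0,0.1],0,255],[[0,0,0],0,255],[[0,0,0],0,255]]' 40; done
python3 w.py 0.5754 0.1433 0.170 -15.7
```

```text
clock: 8.25
position: [0.5757, 0.1436, 0.1686]
ee_rot: [2.507, 1.892, 0.002]
force: [-6.6, -2.7, 17.7]
width: 0.405
t 8.25 p [0.5757 0.1436 0.1686] F [-6.6 -2.7 17.7] tq [-0.57  1.62  0.01] w 37.3 j [-0.02  0.48 -0.45  1.7   0.24  1.02 -0.83]
yaw of tool y deg -15.93 zaxis [ 0.0019  0.     -1.    ]
tool delta cm [-0.04 -0.02 -0.14]
turn -0.23
```

```bash
python3 -m crank '[[[0,0,-0.1],-6,255],[[0,0,0],-6,255],[[0,0,0],-6,255],[[0,0,0],-6,255],[[0,0,0],0,255]]' 40
python3 w.py 0.5754 0.1433 0.170
```

```text
clock: 8.75
position: [0.5768, 0.1448, 0.1698]
ee_rot: [2.053, 2.375, 0.007]
force: [-2.0, 0.4, 16.2]
width: 0.401
t 8.75 p [0.5768 0.1448 0.1698] F [-2.   0.4 16.2] tq [0.09 0.49 0.16] w 36.9 j [ 0.05  0.5  -0.55  1.69  0.29  1.03 -0.45]
yaw of tool y deg 8.32 zaxis [ 0.0042  0.0021 -1.    ]
tool delta cm [-0.12 -0.16 -0.02]
```

```bash
python3 -m crank '[[[0,0,0],-5,255],[[0,0,0],-5,255],[[0,0,0],0,255]]' 40
python3 w.py 0.5754 0.1433 0.170
python3 -m crank '[[[0,0,0],-5,255],[[0,0,0],-5,255],[[0,0,0],0,255]]' 40
python3 w.py 0.5754 0.1433 0.170
```

```text
clock: 9.05
position: [0.577, 0.1446, 0.1695]
ee_rot: [1.84, 2.544, 0.006]
force: [0.5, 0.8, 12.1]
width: 0.405
t 9.05 p [0.577  0.1446 0.1695] F [ 0.5  0.8 12.1] tq [0.21 0.19 0.02] w 37.3 j [ 0.07  0.51 -0.59  1.69  0.32  1.04 -0.3 ]
yaw of tool y deg 18.26 zaxis [ 0.0042  0.0021 -1.    ]
tool delta cm [-0.07 -0.19 -0.06]
clock: 9.35
position: [0.5755, 0.1435, 0.1675]
ee_rot: [-1.614, -2.695, -0.001]
force: [0.9, 1.4, -0.2]
width: 0.404
t 9.35 p [0.5755 0.1435 0.1675] F [ 0.9  1.4 -0.2] tq [ 0.19 -0.11 -0.01] w 37.2 j [ 0.1   0.52 -0.63  1.69  0.34  1.05 -0.15]
yaw of tool y deg 28.16 zaxis [ 3.e-04  5.e-04 -1.e+00]
tool delta cm [-0.02 -0.02 -0.25]
```

```bash
python3 -m crank '[[[0,0,0.2],0,255],[[0,0,0.2],0,255],[[0,0,0.1],0,255],[[0,0,0],0,255],[[0,0,0],0,255]]' 40
python3 w.py 0.5754 0.1433 0.162
```

```text
clock: 9.85
position: [0.5753, 0.1434, 0.1622]
ee_rot: [-1.616, -2.694, 0.0]
force: [0.6, 0.7, -1.2]
width: 0.401
t 9.85 p [0.5753 0.1434 0.1622] F [ 0.6  0.7 -1.2] tq [ 0.31 -0.08 -0.07] w 36.9 j [ 0.1   0.52 -0.63  1.69  0.35  1.04 -0.16]
yaw of tool y deg 28.07 zaxis [-2.e-04 -1.e-04 -1.e+00]
tool delta cm [-0.02  0.01  0.02]
```

```bash
python3 -m crank '[[[0,0,0.1],0,255],[[0,0,0.1],0,255],[[0,0,0],0,255],[[0,0,0],0,255]]' 40
python3 w.py 0.5754 0.1433 0.162
```

```text
clock: 10.25
position: [0.5754, 0.1435, 0.1617]
ee_rot: [1.616, 2.693, 0.0]
force: [-5.2, -0.9, 12.8]
width: 0.406
t 10.25 p [0.5754 0.1435 0.1617] F [-5.2 -0.9 12.8] tq [-0.24  1.02 -0.02] w 37.3 j [ 0.1   0.52 -0.63  1.7   0.35  1.04 -0.16]
yaw of tool y deg 28.07 zaxis [ 1.e-03 -2.e-04 -1.e+00]
tool delta cm [-0.02 -0.01 -0.03]
```

```bash
python3 -m crank '[[[0,0,0],8,255],[[0,0,0.03],8,255],[[0,0,0.03],8,255],[[0,0,0.03],8,255],[[0,0,0],0,255]]' 40
python3 w.py 0.5754 0.1433 0.162
python3 -m crank '[[[0,0,0.03],8,255],[[0,0,0.03],8,255],[[0,0,0.03],8,255],[[0,0,0],0,255]]' 40
python3 w.py 0.5754 0.1433 0.162
```

```text
clock: 10.75
position: [0.5762, 0.1435, 0.1611]
ee_rot: [2.301, 2.137, 0.003]
force: [-1.9, 0.4, 10.8]
width: 0.407
t 10.75 p [0.5762 0.1435 0.1611] F [-1.9  0.4 10.8] tq [-0.01  0.42 -0.14] w 37.4 j [ 0.01  0.49 -0.49  1.7   0.27  1.01 -0.65]
yaw of tool y deg -4.23 zaxis [ 0.0027  0.     -1.    ]
tool delta cm [-0.03 -0.08 -0.09]
clock: 11.15
position: [0.5765, 0.1436, 0.1602]
ee_rot: [2.695, 1.612, 0.005]
force: [-0.7, 0.0, 10.0]
width: 0.407
t 11.15 p [0.5765 0.1436 0.1602] F [-0.7  0.  10. ] tq [ 0.07  0.13 -0.09] w 37.4 j [-0.06  0.48 -0.39  1.71  0.21  0.99 -1.02]
yaw of tool y deg -28.23 zaxis [ 3.2e-03  4.0e-04 -1.0e+00]
tool delta cm [-0.08 -0.08 -0.18]
```

Sinking as expected; about 56° done.

```bash
python3 -m crank '[[[0,0,0.03],8,255],[[0,0,0.03],8,255],[[0,0,0.03],8,255],[[0,0,0],0,255]]' 40
python3 w.py 0.5754 0.1433 0.162
python3 -m crank '[[[0,0,0.03],6,255],[[0,0,0.03],6,255],[[0,0,0],0,255]]' 40
python3 w.py 0.5754 0.1433 0.1585
```

```text
clock: 11.55
position: [0.5767, 0.1435, 0.1592]
ee_rot: [2.972, 1.016, 0.005]
force: [0.2, -0.1, 9.9]
width: 0.403
t 11.55 p [0.5767 0.1435 0.1592] F [ 0.2 -0.1  9.9] tq [-0.02  0.15 -0.15] w 37.0 j [-0.13  0.47 -0.29  1.72  0.16  0.98 -1.39]
yaw of tool y deg -52.24 zaxis [ 3.3e-03  4.0e-04 -1.0e+00]
tool delta cm [-0.12 -0.06 -0.28]
clock: 11.85
position: [0.5769, 0.1434, 0.1588]
ee_rot: [3.062, 0.702, 0.006]
force: [-0.6, -0.3, 9.8]
width: 0.408
t 11.85 p [0.5769 0.1434 0.1588] F [-0.6 -0.3  9.8] tq [-0.07  0.07 -0.08] w 37.5 j [-0.16  0.46 -0.24  1.72  0.13  0.97 -1.57]
yaw of tool y deg -64.17 zaxis [ 3.7e-03  5.0e-04 -1.0e+00]
tool delta cm [-0.14 -0.05  0.03]
```

```bash
python3 -m crank '[[[0,0,0.02],4,255],[[0,0,0],4,255],[[0,0,0],0,255]]' 40
python3 w.py 0.5754 0.1433 0.1585
python3 -m crank '[[[0,0,0],4,255],[[0,0,0],4,255],[[0,0,0],0,255]]' 40
python3 w.py 0.5754 0.1433 0.1585
```

```text
clock: 12.15
position: [0.5758, 0.1438, 0.1585]
ee_rot: [-3.103, -0.491, -0.003]
force: [-3.9, -0.3, 12.9]
width: 0.403
t 12.15 p [0.5758 0.1438 0.1585] F [-3.9 -0.3 12.9] tq [-0.09  0.9   0.31] w 37.1 j [-0.19  0.46 -0.21  1.72  0.11  0.97 -1.69]
yaw of tool y deg -72.01 zaxis [ 1.8e-03  3.0e-04 -1.0e+00]
tool delta cm [-0.05  0.03 -0.  ]
clock: 12.45
position: [0.5768, 0.1439, 0.1585]
ee_rot: [-3.129, -0.275, -0.006]
force: [0.2, 0.2, 8.2]
width: 0.407
t 12.45 p [0.5768 0.1439 0.1585] F [0.2 0.2 8.2] tq [ 0.08 -0.06  0.76] w 37.4 j [-0.21  0.46 -0.17  1.73  0.09  0.96 -1.82]
yaw of tool y deg -79.97 zaxis [ 3.8e-03  6.0e-04 -1.0e+00]
tool delta cm [-0.15  0.04 -0.01]
```

Torque has risen to 0.76 N·m and z has stopped at 0.1585, so the cap origin is about 25.5 mm up: fully home. Releasing.

```bash
python3 -m crank '[[[0,0,0],0,200],[[0,0,0],0,120],[[0,0,0],0,60],[[0,0,0],0,0],[[0,0,0],0,0]]' 40
python3 -m crank '[[[0,0,-0.5],0,0],[[0,0,-2],0,0],[[0,0,-3],0,0],[[0,0,-3],0,0],[[0,0,-2],0,0]]' 40
python3 -m crank '[[[-4,0,0],0,0],[[-4,0,0],0,0],[[-2,0,0],0,0],[[0,0,0],0,0],[[0,0,0],0,0]]' 40
python3 - <<'E'
from w import *
rep()
snap('wrist','w4.png');c=get_calibration('wrist')
for n in ('wrist','side','scene'):
    im,d=snap(n,n+'_end.png');P=cloud(d,get_calibration(n));im=im.astype(int)
    near=(np.hypot(P[...,0]-.5755,P[...,1]-.1435)<.045)&(d>0)
    q=P[near&(P[...,2]>.170)&(P[...,2]<.19)]
    sh=P[near&(P[...,2]>.143)&(P[...,2]<.155)&(im[...,0]>1.7*im[...,2])]
    for a in(q,sh):
        if len(a)>20: print(n,len(a),cv2.minEnclosingCircle((a[:,:2]*1000).astype(np.float32)),np.percentile(a[:,2],[50,90]))
    for l in('servo','pack'): print(l,[x['location'].round(3) if hasattr(x['location'],'round') else x['location'] for x in look_for(l,n)][:1])
E
```

```text
clock: 12.95
position: [0.5752, 0.1431, 0.1565]
ee_rot: [3.129, 0.276, -0.001]
force: [0.0, -0.4, 0.1]
width: 0.705
clock: 13.45
position: [0.5759, 0.1435, 0.2644]
ee_rot: [-3.129, -0.276, -0.003]
force: [-0.5, -0.3, -0.8]
width: 1.001
clock: 13.95
position: [0.4772, 0.1258, 0.2625]
ee_rot: [-3.129, -0.276, -0.002]
force: [0.7, 0.7, -0.4]
width: 1.001
t 13.95 p [0.4772 0.1258 0.2625] F [ 0.7  0.7 -0.4] tq [ 0.08 -0.04  0.04] w 92.1 j [-0.2   0.2  -0.2   1.82  0.04  1.12 -1.81]
yaw of tool y deg -79.92 zaxis [ 1.3e-03  1.0e-04 -1.0e+00]
wrist 2571 ((575.7987670898438, 143.51136779785156), 19.419748306274414) [0.17987222 0.18103234]
wrist 2939 ((575.6207885742188, 143.6679229736328), 31.101844787597656) [0.14964879 0.15064124]
servo [[0.642, 0.0535, 0.1357]]
pack [[0.5037, 0.0847, 0.1223]]
side 935 ((574.9938354492188, 143.80316162109375), 19.662214279174805) [0.18056878 0.1819295 ]
side 1246 ((573.777099609375, 145.45465087890625), 30.95926284790039) [0.15067533 0.1518433 ]
servo [[0.6383, 0.0558, 0.1324]]
pack [[0.4936, 0.0873, 0.1195]]
scene 311 ((578.1910400390625, 142.78271484375), 19.820096969604492) [0.17925789 0.18123605]
scene 429 ((577.806884765625, 142.65528869628906), 31.784238815307617) [0.14962428 0.15158157]
servo [[0.6502, 0.0425, 0.1275]]
pack [[0.5014, 0.0761, 0.1173]]
```

View pics/wrist_end.png

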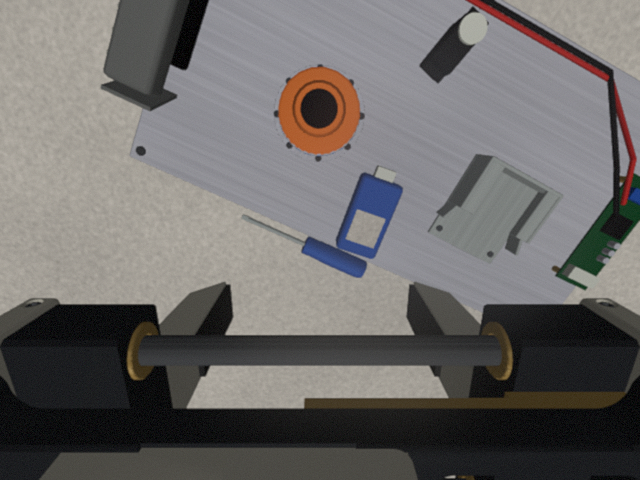

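```bash
python3 -c "
from h import *
print(workorder.sign_off())"
```

```text
the job is handed in; nothing more can be done
None
```

The cap is screwed fully home on the canister and released, and I handed the job in at about 14.5 s on the robot's clock; no verdict is reported.

- **What I did:** I slid the largest cap about 54 mm out of the holder, lifted it and set it on the neck. Backing it off about 44° let the lugs drop in at the click (cap about 29 mm above the canister's origin). I then turned it about 108° clockwise until the torque rose to about 0.76 N·m and it stopped sinking.
- **Cap height:** the last tool height while gripped put the cap's origin at about 25.5 mm, which is home. The wrist camera's shoulder and knob-top heights give about 25.6 mm and 26 mm. The side and scene cameras read about 0.5–1.5 mm higher or lower, within the calibration error, so on their own they don't settle the 26.5 mm limit.
- **Cap position and tilt:** the wrist camera puts the cap within 0.5 mm of the axis I had measured. The side and scene fits are up to about 2.7 mm off, in opposite directions. I did not measure tilt; the cap looks level in the final picture (cap at pixel 320,110).
- **Bystanders:** the servo and battery pack are within about 4 mm of their first positions. The screwdriver I only judged by eye, and it looks undisturbed. The gripper was open and clear of everything at hand-in.

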